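# Raise the lower work support by one hole and lay the carving blank across the pair

### The job

One of the two telescoping work supports on the bench stands one hole lower than its mate. Pinch its spring button in and slide its riser straight up until the button pops fully out through the next hole, feeling for it and never straining the riser against the button with more than 15 N. Then lay the wooden blank flat across both saddles, between their lips, and let go, without disturbing the vase, jar, spoon or knife.

Things in the scene. Friction and masses are not known exactly. Their poses are not given: they have to be found in the camera images.
- support_low: The lower support, origin under its foot's centre, z up, the spring button on its +y side. A dark steel foot plate 130 x 100 x 8 mm bolted to the bench carries an upright steel inner tube, 23 mm across. Over it slides the riser: an aluminium tube 28 mm outside, 97 mm long, 2 mm wall, with holes on the +y side and a dark steel saddle on top.
- pinch (a point): Fixed point on the lower support, on the tube's axis at the button's height, 90 mm above the bench; +y points to the button. From above, fingers pass either side of the saddle (28 mm wide along y) and close along y: one pad on the button, the other on the bare back of the tube. The tube with the button flush is 28 mm across.
- button (a joint): How far the lower support's button is pressed in (m): 0 out, standing 5 mm proud of the riser and locking it; 0.005 flush; 0.0072 running under the riser's wall. It is a steel pin 9 mm across with a hemispherical end, sprung in the fixed inner tube, at a fixed height. It takes about 2.5 N to hold flush. Not flush, it stays locked.
- riser (a joint): Lift of the lower support's riser (m), 0 at the start. With the button pinched flush, a straight pull of 10 to 18 N cams its round end under the wall; then the riser slides with about 6 N. The next hole comes at 0.030 to 0.041 (hand-drilled, differs each time; play 1 to 2 mm): the button pops out there and blocks further lift hard. Friction holds the riser wherever it is left.
- saddle_low (a point): Centre of the rubber bearing face of the lower support's saddle, on the tube's axis, 120 mm above the bench at the start; it moves with the riser. The saddle is 76 mm long along x and 28 mm wide along y, with a lip 6 mm thick and 8 mm high at each x end, 64 mm clear between the lips.
- saddle_high (a point): The same point on the mate, an identical support (axes alike) already one hole higher, rigid, its bearing face 150 mm above the bench. The supports stand about 200 mm apart along y; either may be the left one.
- blank_mid (a point): Centre of the loose wooden blank, a plain squared bar 300 x 40 x 28 mm (x along its length, z up), about 0.16 kg, lying flat on the bench between the robot and the supports.
- vase_mid (a point): Centre of a dark brown bottle vase, 72 mm across, 140 mm high, standing on the bench to the right. Leave alone.
- jar_mid (a point): Centre of a turned dark-wood lidded jar, 72 mm across, 74 mm high, standing to the left. Leave alone.
- spoon_mid (a point): Middle of a wooden spoon 200 mm long, lying on the bench to the left (x along its length towards the bowl). Leave alone.
- knife_mid (a point): Middle of a carving knife 190 mm long, lying on the bench to the right (x along its length towards the point). Leave alone.
Not all that is in view belongs to the job. Leave any green or pink look-alike of the part that bears saddle_high alone.

How it is judged:
By the outcome, as a careful person would: the job done as asked, in the order asked, and still so for the second after the job is handed in, with the robot touching nothing.
It also fails if it takes over 64 s, if anything falls off the work surface, if the arm or the gripper's body presses on something with over 40 N, if the wrist force passes 120 N, or if a joint passes its speed limit or range.

### The arm

A 6-joint arm with a two-finger parallel gripper is mounted at the origin on the work surface. World frame = base frame: x ahead of the robot, y to its left, z up, the work surface at z = 0. Lengths are in m, angles in degrees, forces in N, time in s.
With the tool pointing down it reaches from about 0.3 to 0.75 m from the base axis. Payload 8.5 kg.
Tool frame: the origin (TCP) lies midway between the tips of the shut fingers; the grasp point (between the pads) lies 19 mm behind it; z points along the fingers, y is the direction in which the jaws open and shut (so a half turn about z gives the same grasp; the last joint's range is limited). The gripper opens to 85 mm and grips with 20 to 120 N. Pads are 22 mm wide; open, the fingers measure 114 mm over their backs; the gripper's body (76 mm by 85 mm) begins 54 mm behind the grasp point. The pads swing forward as they close: fully open they stand 13 mm farther back than shut.
Start: joints at [52.179, 21.807, 74.336, -0, 83.858, -12.336], TCP at [0.237, 0.496, 0.231] pointing down, gripper open.
Joint ranges: [-178.18, 178.18], [-50.72, 133.34], [12.68, 142.11], [-81.47, 261.47], [9.98, 163.14], [-165.26, 165.26]. Speed limits (degrees/s): [136.94, 136.94, 180, 180, 180, 180].

### API

Orientations are given as a 3x3 rotation matrix whose columns are the frame's x, y, z axes.
In Python, from rig import status, eyes, env gives the robot as it stands. The module is installed in compiled form; this text tells all that it offers.
- The arm moves only by the tool play_rows, never from a script. Its argument "targets" is text: rows parted by semicolons, each of 5 numbers parted by spaces: the shift along the tool's x, y, z in m, then the turn about the tool's z in rad, then the closure, from 0 (fully open) to 1 (shut). A call has 1 to 5 rows; each row is the pose to reach, as a shift and turn from the pose commanded when the call began, along the tool's axes at that moment; what a row does not reach only later rows make up. A row lasts 1/10 s, in which the tool goes at most 50 mm and 8.59 degrees, less where a joint would pass 70% of its speed; a pose out of reach is approached as far as the arm can. A call with a gripper value outside its range is refused whole. The fingers move at their own pace and stop on an object; "force" is the grip in N (left out, the last holds). Time passes only in rows, so rows that repeat a pose let the fingers close. It gives the time, the measured TCP pose, the force and the opening at its end, in the units of the state.
- status.observe(): the state, without advancing time (a new reading comes with each control period).
- eyes.get_image(name): name is "side" or "top" or "wrist"; returns a dict with "pixels" (480x640x3 uint8, red, green, blue), "range_z" (480x640 float32, m along the optical axis (not along the pixel's ray), 0 where there is no reading), "mtx" (3x3 intrinsics, pixels), "world_to_cam" (4x4, takes a point from world to camera coordinates); the wrist camera has in their place "T_tool_cam" (4x4, takes a point from camera to tool coordinates, whose origin is the TCP and whose axes are the flange's). Camera axes: x right, y up, looking along -z (the intrinsics and any distortion apply to the point x, -y, -z); pixel columns grow to the right and rows downward; lengths in m; the calibration is good to about 2 mm. The wrist camera is an equidistant fisheye: a pixel r from the principal point sees the ray r / f radians off the axis. A picture is of the moment at which its call begins: read the wrist's pose just before it.
- env.close_job(): hands the job in, once; it reports no verdict.
The state is a dict: "time_s": time; "q": joint angles; "qvel": joint speeds; "joint_efforts": joint torques, N m; "position": TCP position; "tool_rot": TCP orientation; "ft_force": force on the tool from outside, world axes, zero at the start; "wrist_torque": the same for the moment, N m; "grip_width": finger opening in m.
Only numpy, scipy, OpenCV 4.12 (cv2) and the standard library are available. Lean on these libraries where they do the work, as an engineer would, in place of code of your own. Each camera call takes 0.05 s, during which the arm holds its last target.

## Working session

There is one attempt and no reset: what is moved stays moved. The work goes in short steps, Python scripts to look and compute and a tool call to move; the robot and the scene stay as the last step left them, time stands still between calls to the robot, and variables do not carry over. Pictures are saved under pics/ and viewed, and the job is handed in when it is done.

Besides the shell and the picture viewer there is one more tool, called after "Request:" as a command line: name --argument value ..., lists and objects as JSON in quotes. play_rows: Moves the arm, as the interface text tells. Its arguments: {"type":"object","properties":{"targets":{"type":"string"},"force":{"type":"number"}},"required":["targets"]}

```bash
mkdir -p pics
python3 - <<'E'
from rig import status, eyes
import cv2,numpy as np
s=status.observe(); print({k:np.round(v,4).tolist() for k,v in s.items()})
for n in ["top","side","wrist"]:
    d=eyes.get_image(n); np.savez(f"{n}0.npz",**d); cv2.imwrite(f"pics/{n}0.png",d["pixels"][:,:,::-1])
    print(n,d["mtx"].tolist(),[np.round(d[k],4).tolist() for k in d if 'cam' in k], d.keys())
E
```

```text
{'time_s': 0.0, 'q': [52.1795, 21.8425, 74.3863, -0.0, 83.8574, -12.3362], 'qvel': [-0.046, 0.0254, -0.0931, -0.1082, -0.0887, 0.0367], 'joint_efforts': [0.001, -44.8468, -23.1281, -0.0002, 0.0049, 0.0], 'position': [0.2365, 0.4962, 0.2307], 'tool_rot': [[-0.9027, 0.4303, -0.0009], [0.4303, 0.9027, -0.0012], [0.0003, -0.0015, -1.0]], 'ft_force': [-0.5, 0.383, -0.376], 'wrist_torque': [0.0204, 0.0054, 0.0112], 'grip_width': 0.0854}
top [[489.8489321766692, 0.0, 326.0356801514343], [0.0, 489.8489321766692, 235.6412401744429], [0.0, 0.0, 1.0]] [[[-0.0003, -0.9998, 0.0211, -0.0202], [0.9968, 0.0014, 0.0805, -0.5482], [-0.0805, 0.0211, 0.9965, -1.0926], [0.0, 0.0, 0.0, 1.0]]] dict_keys(['pixels', 'range_z', 'mtx', 'world_to_cam'])
side [[453.043407462886, 0.0, 318.4674833118258], [0.0, 453.043407462886, 230.06668040616702], [0.0, 0.0, 1.0]] [[[0.8029, -0.5959, -0.0153, -0.4563], [0.3089, 0.394, 0.8656, -0.2904], [-0.5098, -0.6998, 0.5004, -0.7402], [0.0, 0.0, 0.0, 1.0]]] dict_keys(['pixels', 'range_z', 'mtx', 'world_to_cam'])
wrist [[371.64829954431775, 0.0, 320.39195269552374], [0.0, 371.64829954431775, 238.76070001520864], [0.0, 0.0, 1.0]] [[[0.0005, 0.9652, 0.2614, 0.065], [1.0, -0.0003, -0.0008, 0.0003], [-0.0007, 0.2614, -0.9652, -0.1428], [0.0, 0.0, 0.0, 1.0]]] dict_keys(['pixels', 'range_z', 'mtx', 'T_tool_cam'])
```

```bash
ls -la; ls pics
```

```text
total 6324
drwxr-xr-x  3 agent agent    4096 Dec  6 19:30 .
drwxr-xr-x 23 root  root     4096 Dec  6 19:29 ..
drwxr-xr-x  2 agent agent    4096 Dec  6 19:30 pics
-rw-r--r--  1 agent agent 2151606 Dec  6 19:30 side0.npz
-rw-r--r--  1 agent agent 2151606 Dec  6 19:30 top0.npz
-rw-r--r--  1 agent agent 2151602 Dec  6 19:30 wrist0.npz
side0.png
top0.png
wrist0.png
```

View pics/top0.png

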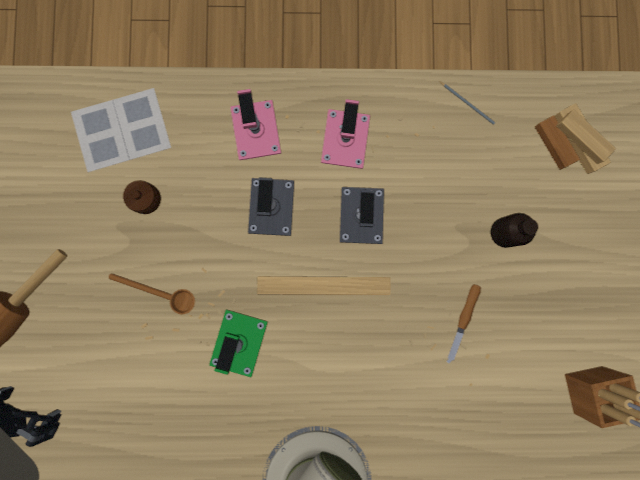

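View pics/side0.png

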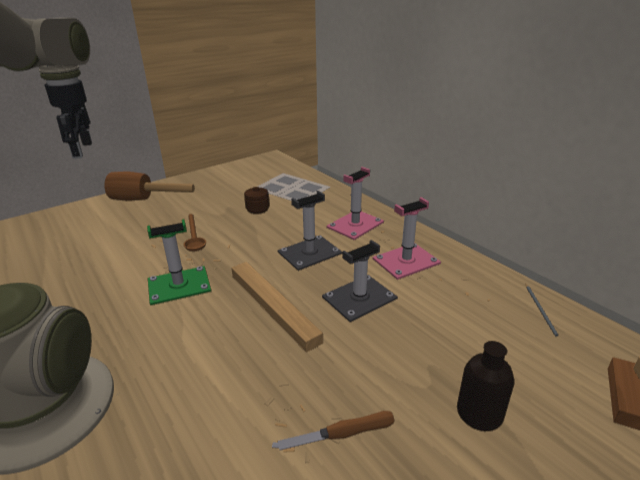

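View pics/wrist0.png

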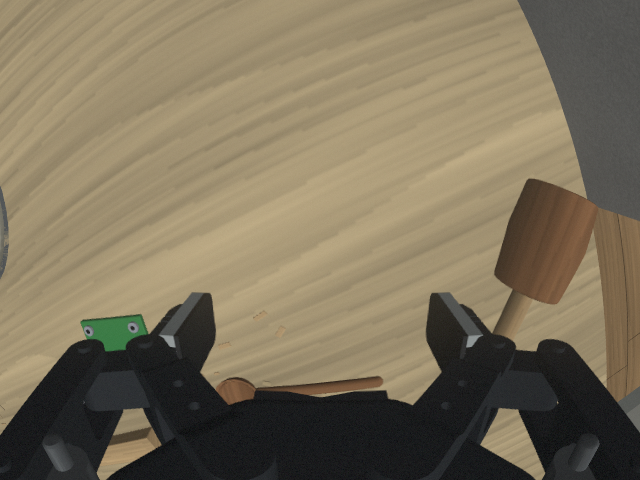

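The top view shows dark-plate supports at (270,207) and (362,215). The pink pair at (256,130) and (346,138) and the green one at (238,343) are look-alikes. The blank is at (323,285), the vase at (514,230), the jar at (142,197). The dark pair fits the description, and the right one looks lower. I'll measure to confirm.

```bash
cat > h.py <<'E'
import numpy as np,cv2
def load(n):
    d=dict(np.load(n)); return d
def cloud(d):
    K=d["mtx"];z=d["range_z"];v,u=np.mgrid[:480,:640]
    pc=np.stack([(u-K[0,2])/K[0,0]*z,-(v-K[1,2])/K[1,1]*z,-z],-1)
    T=np.linalg.inv(d["world_to_cam"]); return pc@T[:3,:3].T+T[:3,3]
def rect(p,pr=""):
    (c,s,a)=cv2.minAreaRect((p[:,:2]*1000).astype(np.float32)); print(pr,len(p),np.round(c,1),np.round(s,1),round(a,2),'z',np.round(np.percentile(p[:,2],[5,50,95]),4))
E
python3 - <<'E'
from h import *
for n in ["top0.npz","side0.npz"]:
    d=load(n);P=cloud(d);px=d["pixels"].astype(int);ok=d["range_z"]>0
    print(n)
    dark=(px.max(-1)<75)&(px.max(-1)-px.min(-1)<25)
    R=(P[...,0]>.45)&(P[...,0]<.75)&(P[...,1]>-.25)&(P[...,1]<.25)&ok
    m=(R&(P[...,2]>.105)).astype(np.uint8)
    k,l,st,_=cv2.connectedComponentsWithStats(m)
    for i in range(1,k):
        if st[i,4]>20: rect(P[l==i],f"hi{st[i]}")
    m=(R&(P[...,2]>.004)&(P[...,2]<.013)&dark).astype(np.uint8)
    k,l,st,_=cv2.connectedComponentsWithStats(m)
    for i in range(1,k):
        if st[i,4]>100: rect(P[l==i],f"plate{st[i]}")
    m=(ok&(P[...,0]>.2)&(P[...,0]<.6)&(P[...,1]>-.3)&(P[...,1]<.3)&(P[...,2]>.02)&(P[...,2]<.04)).astype(np.uint8)
    k,l,st,_=cv2.connectedComponentsWithStats(m)
    for i in range(1,k):
        if st[i,4]>100: rect(P[l==i],f"blank?{st[i]}")
a=cv2.imread("pics/top0.png")[160:310,220:400];cv2.imwrite("pics/c1.png",cv2.resize(a,None,fx=4,fy=4,interpolation=2)[:600])
a=cv2.imread("pics/side0.png")[170:330,260:420];cv2.imwrite("pics/c2.png",cv2.resize(a,None,fx=3.7,fy=3.7,interpolation=2))
E
```

```text
top0.npz
hi[341 132  14   7  72] 72 [744.1 -61.2] [ 9.6 27.2] 1.5 z [0.1438 0.1556 0.1606]
hi[257 177  17  39 561] 561 [617.8 105.8] [30.1 76.6] 87.03 z [0.146  0.1502 0.1587]
hi[359 190  16  37 526] 526 [ 597.7 -103.4] [32. 75.] 89.59 z [0.116  0.1208 0.1291]
blank?[ 258  276  133   19 2364] 2364 [435.9 -15.5] [297.7  39.9] 89.43 z [0.0248 0.0281 0.0314]
side0.npz
hi[291 191  34  29 469] 469 [617.6 103.7] [34.6 79.1] 85.54 z [0.1108 0.147  0.156 ]
hi[394 205  12  12  86] 86 [743.9 -62.9] [10.9 30.4] 1.88 z [0.1408 0.1494 0.1575]
hi[342 240  38  25 492] 492 [ 598.5 -105.2] [31.1 76.9] 87.25 z [0.1101 0.1191 0.127 ]
plate[278 238  64  32 973] 973 [617.3 104.1] [101.  128.2] 86.02 z [0.005  0.0072 0.0104]
plate[ 322  278   75   44 1434] 1434 [ 599.2 -105.5] [101.4 131.7] 87.28 z [0.0051 0.0071 0.0099]
blank?[ 231  262   92   83 1967] 1967 [436.7 -16.8] [300.2  41.7] 89.55 z [0.0229 0.0269 0.0286]
```

View pics/c1.png

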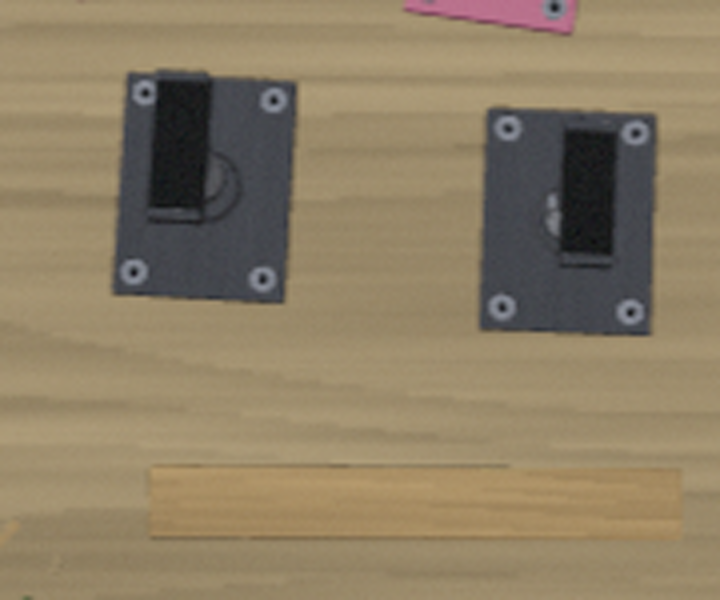

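View pics/c2.png

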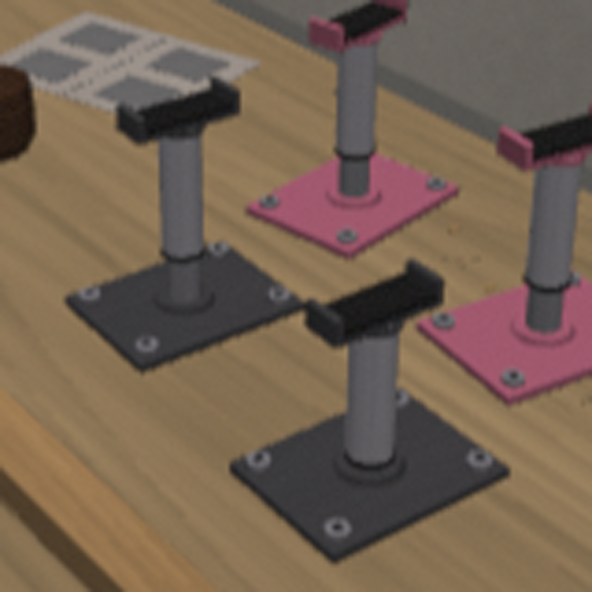

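Confirmed: the low support is the dark right one at world (0.598, -0.105), face z about 0.12. Its yaw is about -2.5°, and its button shows on the left (+y) side at crop (549,215). The high one is at (0.618, 0.104), z 0.15. The blank is at (0.436, -0.016). I'll go above the low support.

Request:
play_rows --targets "-0.585 -0.387 0 0 0;-0.585 -0.387 0 0 0;-0.585 -0.387 0 0 0;-0.585 -0.387 0 0 0;-0.585 -0.387 0 0 0" --force 20

```text
time_s: 0.65
position: [0.366, 0.2805, 0.2313]
tool_rot: [[-0.903, 0.43, -0.0], [0.43, 0.903, 0.0], [0.0, -0.0, -1.0]]
ft_force: [0.6, 0.7, 0.2]
grip_width: 0.0852
```

Request:
play_rows --targets "-0.376 -0.249 0 0 0;-0.376 -0.249 0 0 0;-0.376 -0.249 0 0 0;-0.376 -0.249 0 0 0;-0.376 -0.249 0 0 0"

```text
time_s: 1.15
position: [0.4949, 0.066, 0.2313]
tool_rot: [[-0.903, 0.431, -0.0], [0.431, 0.903, 0.0], [0.0, 0.0, -1.0]]
ft_force: [1.0, 1.2, -0.4]
grip_width: 0.0855
```

Request:
play_rows --targets "-0.168 -0.111 0 -0.1 0;-0.168 -0.111 0 -0.2 0;-0.168 -0.111 0 -0.3 0;-0.168 -0.111 0 -0.4 0;-0.168 -0.111 0 -0.4 0"

```text
time_s: 1.65
position: [0.5998, -0.1095, 0.2296]
tool_rot: [[-0.999, 0.047, -0.001], [0.047, 0.999, -0.001], [0.001, -0.001, -1.0]]
ft_force: [-0.6, 0.3, 0.0]
grip_width: 0.0853
```

Run:
```python
from rig import status, eyes
import cv2,numpy as np
s=status.observe(); print({k:np.round(v,4).tolist() for k,v in s.items()})
for n in ["wrist","top"]:
    d=eyes.get_image(n); np.savez(f"{n}1.npz",**d); cv2.imwrite(f"pics/{n}1.png",d["pixels"][:,:,::-1])
```

```text
{'time_s': 1.65, 'q': [-21.4383, 28.0057, 64.3256, -0.0525, 87.7111, -108.75], 'qvel': [3.1266, -2.3621, 3.7151, 1.2602, 0.4999, 6.6579], 'joint_efforts': [-2.0978, -50.6606, -25.6023, -0.1598, 0.0444, -1.3099], 'position': [0.5998, -0.1095, 0.2296], 'tool_rot': [[-0.9989, 0.0469, -0.001], [0.0469, 0.9989, -0.0006], [0.001, -0.0006, -1.0]], 'ft_force': [-0.6141, 0.3296, 0.0357], 'wrist_torque': [-0.0132, 0.0207, 0.0253], 'grip_width': 0.0853}
```

View pics/wrist1.png

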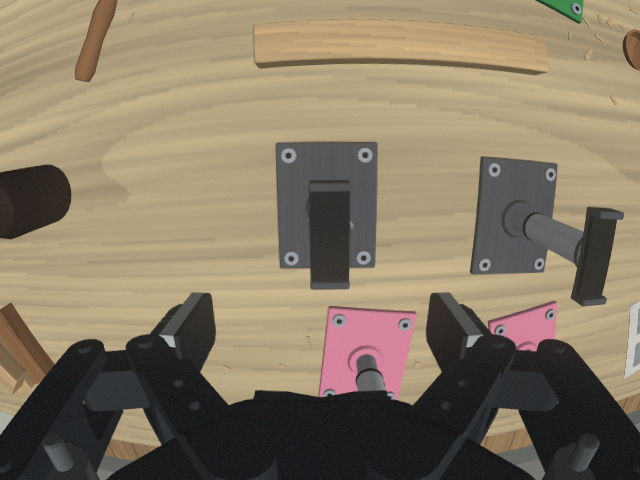

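The wrist view shows the low support centred under the tool: bolts at (288,156), (365,155), (291,259), (363,258), button at (351,226) on its +y side. I'll refine its pose from the bolts.

```bash
cat >> h.py <<'E'
def wray(d,s,uv,z):
    K=d["mtx"];T=d["T_tool_cam"];R=s["tool_rot"];R=np.array(R);p=np.array(s["position"]);out=[]
    for u,v in uv:
        dx,dy=(u-K[0,2])/K[0,0],(v-K[1,2])/K[1,1];th=np.hypot(dx,dy)
        k=np.sin(th)/th if th>0 else 1
        c=np.array([dx*k,-dy*k,-np.cos(th)])
        r=R@(T[:3,:3]@c);o=R@T[:3,3]+p
        out.append(o+r*(z-o[2])/r[2])
    return np.array(out)
E
python3 - <<'E'
from h import *
from rig import status, eyes
s=status.observe(); d=eyes.get_image("wrist"); s2=status.observe()
print(np.round(s["position"],4),np.round(s2["position"],4),np.round(s2["tool_rot"],4).tolist())
np.savez("wrist2.npz",**d)
im=d["pixels"]; g=cv2.cvtColor(im,cv2.COLOR_RGB2GRAY)
pts=[]
for (u,v) in [(288,156),(365,155),(291,259),(363,258),(494,170),(550,174),(484,265),(539,264)]:
    w=g[v-12:v+13,u-12:u+13].astype(float); m=(w>110)*1.
    # bolts bright ring: component near
    k,l,st,c=cv2.connectedComponentsWithStats((m>0).astype(np.uint8))
    i=1+np.argmin([np.hypot(*(c[j]-12))-0.05*st[j,4]*(st[j,4]<200) for j in range(1,k)])
    pts.append((u-12+st[i,0]+(st[i,2]-1)/2,v-12+st[i,1]+(st[i,3]-1)/2)); print(pts[-1],st[i])
P=wray(d,s,pts,0.010)
for q in (P[:4],P[4:]):
    print(np.round(q*1000,1).tolist(),'c',q.mean(0)); 
    e=[q[1]-q[0],q[3]-q[2]]
    print([np.degrees(np.arctan2(-a[0],a[1])) for a in e], [np.degrees(np.arctan2(a[1],a[0])) for a in (q[2]-q[0],q[3]-q[1])])
a=im[120:310,250:410];cv2.imwrite("pics/c3.png",cv2.resize(a[:,:,::-1],None,fx=3.1,fy=3.1,interpolation=2))
E
```

```text
[ 0.5981 -0.1054  0.2303] [ 0.5979 -0.1043  0.2308] [[-0.999, 0.0457, -0.0011], [0.0457, 0.999, 0.0006], [0.0011, 0.0006, -1.0]]
(np.float64(283.5), np.float64(157.5)) [  0   6  16  16 150]
(np.float64(360.0), np.float64(157.0)) [  0   7  15  15 152]
(np.float64(286.5), np.float64(260.0)) [  1   6  14  15 137]
(np.float64(359.0), np.float64(259.5)) [  1   7  15  14 134]
(np.float64(489.5), np.float64(170.5)) [  2   6  12  14 117]
(np.float64(546.5), np.float64(176.0)) [ 4  8 10 13 90]
(np.float64(480.5), np.float64(266.0)) [  3   7  12  13 100]
(np.float64(534.5), np.float64(264.5)) [ 3  7 10 12 76]
[[547.7, -138.7, 10.0], [550.7, -64.2, 10.0], [652.3, -142.6, 10.0], [655.3, -67.8, 10.0]] c [ 0.60148747 -0.10333786  0.01      ]
[np.float64(-2.2557345619620723), np.float64(-2.2826051431526735)] [np.float64(-2.146201433697881), np.float64(-1.957054765022775)]
[[565.6, 73.6, 10.0], [570.7, 148.5, 10.0], [670.7, 68.8, 10.0], [674.1, 142.0, 10.0]] c [0.6202682 0.1081985 0.01     ]
[np.float64(-3.847749549435895), np.float64(-2.6534811485565415)] [np.float64(-2.5982623888234646), np.float64(-3.599281485054497)]
```

View pics/c3.png

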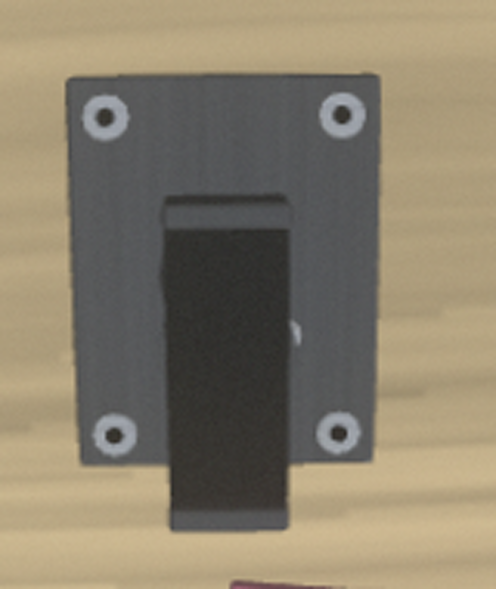

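Request:
play_rows --targets "-0.0015 0 0.04 0 0;-0.0015 0 0.08 0 0;-0.0015 0 0.12 0 0;-0.0015 0 0.145 0 0;-0.0015 0 0.16 0 0"

```text
time_s: 2.3
position: [0.5983, -0.1026, 0.0695]
tool_rot: [[-0.999, 0.044, -0.003], [0.044, 0.999, 0.001], [0.003, 0.001, -1.0]]
ft_force: [0.6, -0.2, 0.2]
grip_width: 0.0856
```

Request:
play_rows --targets "0 0 0 0 0.3;0 0 0 0 0.3;0 0 0 0 0.4;0 0 0 0 0.4;0 0 0 0 0.45"

```text
time_s: 2.8
position: [0.5999, -0.1046, 0.0721]
tool_rot: [[-0.999, 0.045, 0.001], [0.045, 0.999, -0.0], [-0.001, -0.0, -1.0]]
ft_force: [0.4, 0.5, -0.3]
grip_width: 0.047
```

Run:
```python
from h import *
from rig import status, eyes
s=status.observe(); print({k:np.round(s[k],4).tolist() for k in ("position","tool_rot","ft_force","grip_width")})
d=eyes.get_image("wrist");cv2.imwrite("pics/w3.png",d["pixels"][:,:,::-1])
np.savez("wrist3.npz",**d)
d=eyes.get_image("side");cv2.imwrite("pics/s3.png",cv2.resize(d["pixels"][150:340,260:460,::-1],None,fx=3,fy=3,interpolation=2))
```

```text
{'position': [0.5999, -0.1046, 0.0721], 'tool_rot': [[-0.999, 0.0447, 0.0012], [0.0447, 0.999, -0.0004], [-0.0012, -0.0004, -1.0]], 'ft_force': [0.4024, 0.4752, -0.3217], 'grip_width': 0.047}
```

View pics/w3.png

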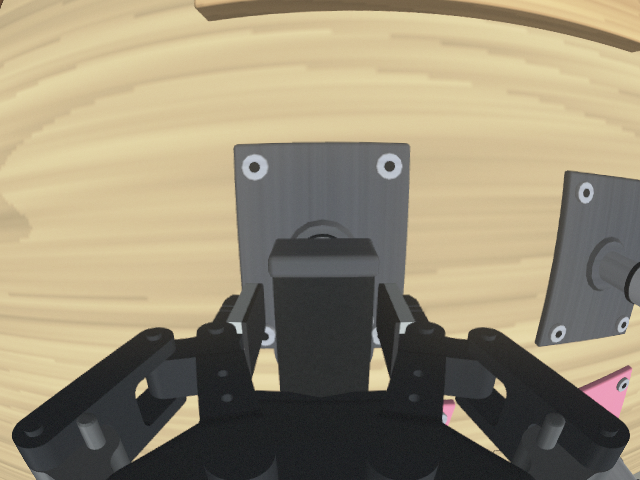

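View pics/s3.png

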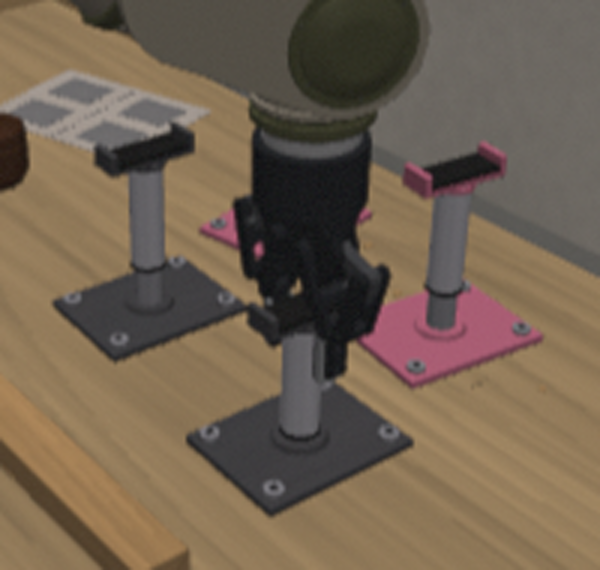

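The wrist view shows the jaws straddling the saddle, lip edges at 269 and 379 (about 0.8 mm off centre). Closing with light grip and watching force.

Request:
play_rows --targets "0 0.0005 0 0 0.55;0 0.0005 0 0 0.55;0 0.0005 0 0 0.6;0 0.0005 0 0 0.6;0 0.0005 0 0 0.6" --force 20

```text
time_s: 3.4
position: [0.5997, -0.104, 0.0714]
tool_rot: [[-0.999, 0.045, 0.0], [0.045, 0.999, 0.0], [-0.0, 0.0, -1.0]]
ft_force: [0.5, 2.1, 0.5]
grip_width: 0.0337
```

Request:
play_rows --targets "0 0 0 0 0.63;0 0 0 0 0.63;0 0 0 0 0.65;0 0 0 0 0.65;0 0 0 0 0.65"

```text
time_s: 3.9
position: [0.5997, -0.1041, 0.0714]
tool_rot: [[-0.999, 0.045, 0.0], [0.045, 0.999, -0.0], [-0.0, -0.0, -1.0]]
ft_force: [0.2, 1.8, 1.5]
grip_width: 0.0299
```

Request:
play_rows --targets "0 0 0 0 0.68;0 0 0 0 0.68;0 0 0 0 0.7;0 0 0 0 0.7;0 0 0 0 0.7" --force 20

```text
time_s: 4.4
position: [0.5997, -0.1037, 0.0713]
tool_rot: [[-0.999, 0.045, 0.0], [0.045, 0.999, 0.001], [-0.0, 0.001, -1.0]]
ft_force: [0.7, 5.3, 1.6]
grip_width: 0.0275
```

Request:
play_rows --targets "0 0.0004 0 0 0.75;0 0.0004 0 0 0.8;0 0.0004 0 0 0.8;0 0.0004 0 0 0.8;0 0.0004 0 0 0.8" --force 35

```text
time_s: 4.9
position: [0.5997, -0.1036, 0.0713]
tool_rot: [[-0.999, 0.045, -0.0], [0.045, 0.999, 0.0], [0.0, 0.0, -1.0]]
ft_force: [1.2, 3.6, 1.7]
grip_width: 0.027
```

Request:
play_rows --targets "0 0 -0.0003 0 0.8;0 0 -0.0006 0 0.8;0 0 -0.0008 0 0.8;0 0 -0.001 0 0.8;0 0 -0.001 0 0.8"

```text
time_s: 5.4
position: [0.5996, -0.1036, 0.0715]
tool_rot: [[-0.999, 0.045, -0.001], [0.045, 0.999, 0.0], [0.001, 0.0, -1.0]]
ft_force: [3.7, 4.5, -6.4]
grip_width: 0.0276
```

Request:
play_rows --targets "-0.0003 0.0002 -0.0002 0 0.8;-0.0003 0.0002 -0.0004 0 0.8;-0.0003 0.0002 -0.0005 0 0.8;-0.0003 0.0002 -0.0005 0 0.8;-0.0003 0.0002 -0.0005 0 0.8"

```text
time_s: 5.9
position: [0.5997, -0.1036, 0.0726]
tool_rot: [[-0.999, 0.045, -0.001], [0.045, 0.999, 0.0], [0.001, 0.0, -1.0]]
ft_force: [0.7, 1.5, -7.3]
grip_width: 0.0272
```

Request:
play_rows --targets "0 0 -0.0002 0 0.8;0 0 -0.0004 0 0.8;0 0 -0.0006 0 0.8;0 0 -0.0006 0 0.8;0 0 -0.0006 0 0.8"

```text
time_s: 6.4
position: [0.5997, -0.1035, 0.0733]
tool_rot: [[-0.999, 0.045, -0.001], [0.045, 0.999, 0.0], [0.001, -0.0, -1.0]]
ft_force: [-1.7, -0.2, -7.7]
grip_width: 0.0266
```

Request:
play_rows --targets "0 0 -0.0003 0 0.8;0 0 -0.0006 0 0.8;0 0 -0.0009 0 0.8;0 0 -0.001 0 0.8;0 0 -0.001 0 0.8"

```text
time_s: 6.9
position: [0.5997, -0.1035, 0.0742]
tool_rot: [[-0.999, 0.045, -0.001], [0.045, 0.999, 0.0], [0.001, 0.0, -1.0]]
ft_force: [-2.2, 0.0, -10.8]
grip_width: 0.0266
```

Request:
play_rows --targets "0.0002 0 -0.0002 0 0.8;0.0002 0 -0.0003 0 0.8;0.0002 0 -0.0004 0 0.8;0.0002 0 -0.0004 0 0.8;0.0002 0 -0.0004 0 0.8"

```text
time_s: 7.4
position: [0.5998, -0.1035, 0.075]
tool_rot: [[-0.999, 0.045, -0.0], [0.045, 0.999, -0.0], [0.0, -0.0, -1.0]]
ft_force: [-2.5, -0.2, -12.0]
grip_width: 0.0268
```

Run:
```python
from h import *
from rig import status, eyes
d=eyes.get_image("side");cv2.imwrite("pics/s4.png",cv2.resize(d["pixels"][220:320,310:410,::-1],None,fx=6,fy=6,interpolation=2))
P=cloud(d);m=(d["range_z"]>0)&(abs(P[...,0]-.561)<.015)&(abs(P[...,1]+.105)<.013)&(P[...,2]>.09)&(P[...,2]<.145)
print(m.sum(),np.sort(P[m][:,2])[-15:])
```

```text
108 [0.1304403  0.13044066 0.13049988 0.13051542 0.13061004 0.13070623
 0.13076989 0.1310607  0.13112512 0.13113467 0.13143104 0.13143384
 0.13156229 0.13200638 0.13232733]
```

View pics/s4.png

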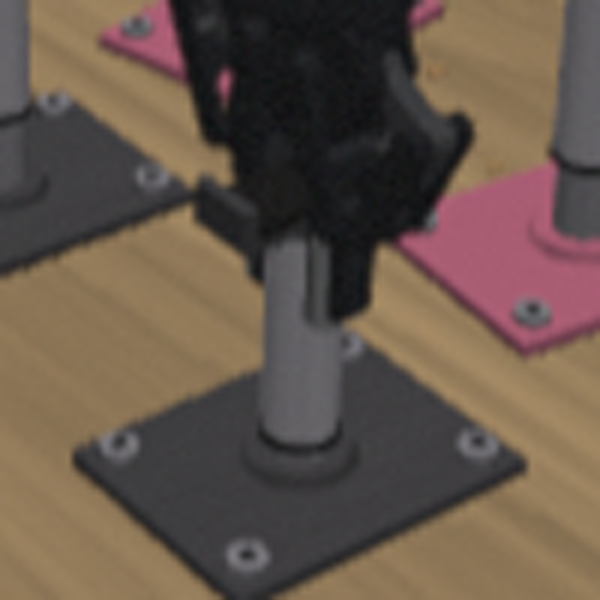

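The side view shows the collar now lifted off the base: the riser follows (lip near 0.131 m).

Request:
play_rows --targets "0.0002 0 -0.0002 0 0.8;0.0002 0 -0.0003 0 0.8;0.0002 0 -0.0004 0 0.8;0.0002 0 -0.0004 0 0.8;0.0002 0 -0.0004 0 0.8"

```text
time_s: 7.95
position: [0.5998, -0.1035, 0.0757]
tool_rot: [[-0.999, 0.045, 0.001], [0.045, 0.999, -0.0], [-0.001, -0.0, -1.0]]
ft_force: [-2.3, -1.2, -5.6]
grip_width: 0.0272
```

Request:
play_rows --targets "0.0002 0 -0.0002 0 0.8;0.0002 0 -0.0003 0 0.8;0.0002 0 -0.0004 0 0.8;0.0002 0 -0.0004 0 0.8;0.0002 0 -0.0004 0 0.8"

```text
time_s: 8.45
position: [0.5997, -0.1035, 0.0757]
tool_rot: [[-0.999, 0.045, 0.001], [0.045, 0.999, -0.0], [-0.001, -0.0, -1.0]]
ft_force: [1.4, 0.4, -8.0]
grip_width: 0.0271
```

Force dropped from 12 to 5.6 N: the button is under the wall. Sliding up.

Request:
play_rows --targets "0 0 -0.001 0 0.8;0 0 -0.002 0 0.8;0 0 -0.003 0 0.8;0 0 -0.004 0 0.8;0 0 -0.005 0 0.8"

```text
time_s: 8.95
position: [0.5997, -0.1036, 0.0809]
tool_rot: [[-0.999, 0.045, 0.001], [0.045, 0.999, -0.0], [-0.001, -0.0, -1.0]]
ft_force: [3.3, 0.0, -7.4]
grip_width: 0.0273
```

Request:
play_rows --targets "0 0 -0.001 0 0.8;0 0 -0.002 0 0.8;0 0 -0.003 0 0.8;0 0 -0.004 0 0.8;0 0 -0.005 0 0.8"

```text
time_s: 9.45
position: [0.5997, -0.1036, 0.0858]
tool_rot: [[-0.999, 0.045, 0.001], [0.045, 0.999, -0.0], [-0.001, -0.0, -1.0]]
ft_force: [4.3, 0.0, -7.5]
grip_width: 0.0273
```

Request:
play_rows --targets "-0.0003 0 -0.001 0 0.8;-0.0003 0 -0.002 0 0.8;-0.0003 0 -0.003 0 0.8;-0.0003 0 -0.004 0 0.8;-0.0003 0 -0.005 0 0.8"

```text
time_s: 9.95
position: [0.5997, -0.1036, 0.0907]
tool_rot: [[-0.999, 0.045, -0.0], [0.045, 0.999, -0.0], [0.0, -0.0, -1.0]]
ft_force: [2.6, -1.2, -7.1]
grip_width: 0.0274
```

Request:
play_rows --targets "0 0 -0.001 0 0.8;0 0 -0.002 0 0.8;0 0 -0.003 0 0.8;0 0 -0.004 0 0.8;0 0 -0.005 0 0.8"

```text
time_s: 10.45
position: [0.5997, -0.1035, 0.0957]
tool_rot: [[-0.999, 0.045, -0.0], [0.045, 0.999, -0.0], [0.0, -0.0, -1.0]]
ft_force: [3.5, -2.1, -6.6]
grip_width: 0.0272
```

Request:
play_rows --targets "0 0 -0.0005 0 0.8;0 0 -0.001 0 0.8;0 0 -0.0015 0 0.8;0 0 -0.002 0 0.8;0 0 -0.0025 0 0.8"

```text
time_s: 10.95
position: [0.5997, -0.1035, 0.0981]
tool_rot: [[-0.999, 0.045, -0.0], [0.045, 0.999, -0.0], [0.0, -0.0, -1.0]]
ft_force: [2.9, -1.5, -6.8]
grip_width: 0.0271
```

Now feeling for the hole in small steps.

Request:
play_rows --targets "0 0 -0.0003 0 0.8;0 0 -0.0006 0 0.8;0 0 -0.0008 0 0.8"

```text
time_s: 11.25
position: [0.5997, -0.1035, 0.0989]
tool_rot: [[-0.999, 0.045, -0.0], [0.045, 0.999, -0.0], [0.0, -0.0, -1.0]]
ft_force: [3.7, -2.2, -8.0]
grip_width: 0.0274
```

Request:
play_rows --targets "0 0 -0.0003 0 0.8;0 0 -0.0006 0 0.8;0 0 -0.0008 0 0.8"

```text
time_s: 11.55
position: [0.5997, -0.1035, 0.0997]
tool_rot: [[-0.999, 0.045, -0.0], [0.045, 0.999, -0.0], [0.0, -0.0, -1.0]]
ft_force: [1.9, -2.5, -6.5]
grip_width: 0.0267
```

Request:
play_rows --targets "0 0 -0.0003 0 0.8;0 0 -0.0006 0 0.8;0 0 -0.0008 0 0.8"

```text
time_s: 11.85
position: [0.5997, -0.1035, 0.1005]
tool_rot: [[-0.999, 0.045, -0.0], [0.045, 0.999, -0.0], [0.0, -0.0, -1.0]]
ft_force: [1.7, -1.4, -7.2]
grip_width: 0.0272
```

Request:
play_rows --targets "0 0 -0.0003 0 0.8;0 0 -0.0005 0 0.8;0 0 -0.0007 0 0.8"

```text
time_s: 12.15
position: [0.5997, -0.1035, 0.1012]
tool_rot: [[-0.999, 0.045, -0.0], [0.045, 0.999, -0.0], [0.0, -0.0, -1.0]]
ft_force: [2.3, -1.7, -8.3]
grip_width: 0.0271
```

Request:
play_rows --targets "0 0 -0.0003 0 0.8;0 0 -0.0005 0 0.8;0 0 -0.0007 0 0.8"

```text
time_s: 12.45
position: [0.5997, -0.1035, 0.102]
tool_rot: [[-0.999, 0.045, -0.0], [0.045, 0.999, -0.0], [0.0, -0.0, -1.0]]
ft_force: [1.9, -1.9, -8.1]
grip_width: 0.0274
```

Request:
play_rows --targets "0 0 -0.0003 0 0.8;0 0 -0.0005 0 0.8;0 0 -0.0007 0 0.8"

```text
time_s: 12.75
position: [0.5997, -0.1035, 0.1026]
tool_rot: [[-0.999, 0.045, -0.0], [0.045, 0.999, -0.0], [0.0, -0.0, -1.0]]
ft_force: [2.3, -1.6, -6.4]
grip_width: 0.0269
```

Request:
play_rows --targets "0 0 -0.0003 0 0.8;0 0 -0.0005 0 0.8;0 0 -0.0007 0 0.8"

```text
time_s: 13.05
position: [0.5997, -0.1035, 0.1034]
tool_rot: [[-0.999, 0.045, 0.0], [0.045, 0.999, -0.0], [-0.0, -0.0, -1.0]]
ft_force: [1.8, -1.3, -6.1]
grip_width: 0.0269
```

Request:
play_rows --targets "0 0 -0.0003 0 0.8;0 0 -0.0005 0 0.8;0 0 -0.0007 0 0.8"

```text
time_s: 13.35
position: [0.5997, -0.1035, 0.1041]
tool_rot: [[-0.999, 0.045, 0.0], [0.045, 0.999, -0.0], [-0.0, -0.0, -1.0]]
ft_force: [1.9, -1.5, -6.1]
grip_width: 0.0273
```

Request:
play_rows --targets "0 0 -0.0003 0 0.8;0 0 -0.0005 0 0.8;0 0 -0.0007 0 0.8"

```text
time_s: 13.65
position: [0.5997, -0.1035, 0.1048]
tool_rot: [[-0.999, 0.045, 0.0], [0.045, 0.999, -0.0], [-0.0, -0.0, -1.0]]
ft_force: [1.0, -2.6, -6.5]
grip_width: 0.0274
```

Request:
play_rows --targets "0 0 -0.0003 0 0.8;0 0 -0.0005 0 0.8;0 0 -0.0007 0 0.8"

```text
time_s: 13.95
position: [0.5997, -0.1035, 0.1055]
tool_rot: [[-0.999, 0.045, 0.0], [0.045, 0.999, -0.0], [-0.0, -0.0, -1.0]]
ft_force: [1.0, -2.3, -4.9]
grip_width: 0.027
```

Request:
play_rows --targets "0 0 -0.0003 0 0.8;0 0 -0.0005 0 0.8;0 0 -0.0005 0 0.8"

```text
time_s: 14.25
position: [0.5997, -0.1035, 0.1061]
tool_rot: [[-0.999, 0.045, 0.0], [0.045, 0.999, -0.0], [-0.0, -0.0, -1.0]]
ft_force: [0.4, -2.0, -3.5]
grip_width: 0.0274
```

Request:
play_rows --targets "0 0 -0.0003 0 0.8;0 0 -0.0005 0 0.8;0 0 -0.0005 0 0.8"

```text
time_s: 14.55
position: [0.5997, -0.1035, 0.1065]
tool_rot: [[-0.999, 0.045, 0.0], [0.045, 0.999, -0.0], [-0.0, -0.0, -1.0]]
ft_force: [0.3, -2.9, -3.5]
grip_width: 0.0271
```

Request:
play_rows --targets "0 0 -0.0002 0 0.8;0 0 -0.0004 0 0.8;0 0 -0.0004 0 0.8"

```text
time_s: 14.85
position: [0.5997, -0.1035, 0.107]
tool_rot: [[-0.999, 0.045, 0.0], [0.045, 0.999, -0.0], [-0.0, -0.0, -1.0]]
ft_force: [-0.2, -3.4, -2.1]
grip_width: 0.0272
```

Run:
```python
from h import *
from rig import status, eyes
d=eyes.get_image("wrist");np.savez("wrist5.npz",**d);cv2.imwrite("pics/w5.png",d["pixels"][:,:,::-1])
d=eyes.get_image("top");cv2.imwrite("pics/t5.png",cv2.resize(d["pixels"][150:260,310:420,::-1],None,fx=5,fy=5,interpolation=2))
```

```text
(no output)
```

View pics/w5.png

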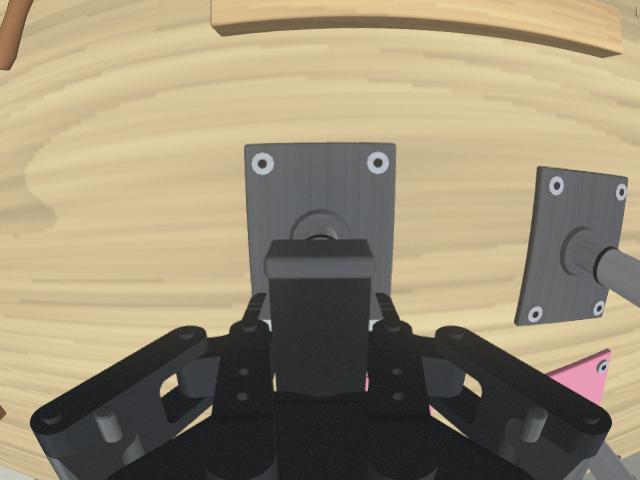

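Request:
play_rows --targets "0 0 -0.0002 0 0.8;0 0 -0.0004 0 0.8;0 0 -0.0004 0 0.8"

```text
time_s: 15.25
position: [0.5997, -0.1036, 0.1072]
tool_rot: [[-0.999, 0.045, -0.0], [0.045, 0.999, -0.0], [0.0, -0.0, -1.0]]
ft_force: [0.1, -2.1, -2.8]
grip_width: 0.0274
```

Request:
play_rows --targets "0 0 -0.0002 0 0.8;0 0 -0.0004 0 0.8;0 0 -0.0004 0 0.8"

```text
time_s: 15.55
position: [0.5997, -0.1035, 0.1074]
tool_rot: [[-0.999, 0.045, -0.0], [0.045, 0.999, 0.0], [0.0, 0.0, -1.0]]
ft_force: [1.3, -3.5, -6.4]
grip_width: 0.0274
```

Request:
play_rows --targets "0 0 -0.0001 0 0.8;0 0 -0.0002 0 0.8;0 0 -0.0002 0 0.8"

```text
time_s: 15.85
position: [0.5997, -0.1035, 0.1077]
tool_rot: [[-0.999, 0.045, -0.0], [0.045, 0.999, 0.0], [0.0, 0.0, -1.0]]
ft_force: [1.7, -3.4, -5.8]
grip_width: 0.0274
```

Request:
play_rows --targets "0 0 -0.0001 0 0.8;0 0 -0.0003 0 0.8;0 0 -0.0003 0 0.8"

```text
time_s: 16.15
position: [0.5997, -0.1035, 0.108]
tool_rot: [[-0.999, 0.045, -0.0], [0.045, 0.999, 0.0], [0.0, 0.0, -1.0]]
ft_force: [1.8, -3.7, -7.4]
grip_width: 0.0272
```

Request:
play_rows --targets "0 0.0002 -0.0001 0 0.8;0 0.0002 -0.0003 0 0.8;0 0.0002 -0.0003 0 0.8"

```text
time_s: 16.45
position: [0.5997, -0.1035, 0.1082]
tool_rot: [[-0.999, 0.045, -0.0], [0.045, 0.999, -0.0], [0.0, -0.0, -1.0]]
ft_force: [1.6, -4.9, -8.9]
grip_width: 0.0271
```

Request:
play_rows --targets "0 -0.0004 -0.0001 0 0.8;0 -0.0004 -0.0002 0 0.8;0 -0.0004 -0.0002 0 0.8"

```text
time_s: 16.75
position: [0.5997, -0.1035, 0.1083]
tool_rot: [[-0.999, 0.045, -0.0], [0.045, 0.999, 0.0], [0.0, 0.0, -1.0]]
ft_force: [3.0, -3.2, -10.1]
grip_width: 0.0273
```

Run:
```python
from h import *
from rig import status, eyes
d=eyes.get_image("top");cv2.imwrite("pics/t6.png",cv2.resize(d["pixels"][150:260,310:420,::-1],None,fx=5,fy=5,interpolation=2))
```

```text
(no output)
```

View pics/t6.png

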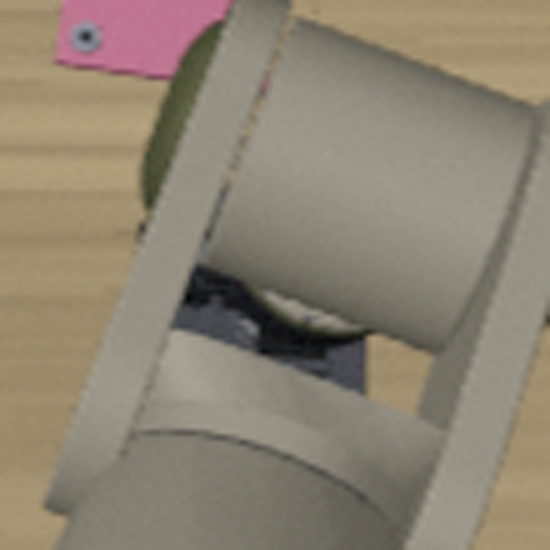

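Request:
play_rows --targets "0 0 -0.0001 0 0.8;0 0 -0.0002 0 0.8;0 0 -0.0002 0 0.8"

```text
time_s: 17.1
position: [0.5996, -0.1035, 0.1085]
tool_rot: [[-0.999, 0.045, -0.0], [0.045, 0.999, 0.0], [0.0, 0.0, -1.0]]
ft_force: [4.1, -2.3, -14.3]
grip_width: 0.0269
```

Hard stop: the force climbed to 14 N with almost no motion, after the dip that marks the pop. Backing off, then releasing.

Request:
play_rows --targets "0.0003 0 0.0006 0 0.8;0.0003 0 0.0012 0 0.8;0.0003 0 0.0014 0 0.8;0.0003 0 0.0014 0 0.8"

```text
time_s: 17.5
position: [0.5997, -0.1036, 0.1082]
tool_rot: [[-0.999, 0.045, 0.001], [0.045, 0.999, -0.0], [-0.001, -0.0, -1.0]]
ft_force: [2.5, 0.7, -2.2]
grip_width: 0.0272
```

Request:
play_rows --targets "0 0 0 0 0.6;0 0 0 0 0.5;0 0 0 0 0.4;0 0 0 0 0.3;0 0 0 0 0.2"

```text
time_s: 18.0
position: [0.5994, -0.1037, 0.1075]
tool_rot: [[-0.999, 0.045, 0.0], [0.045, 0.999, -0.0], [-0.0, -0.0, -1.0]]
ft_force: [0.4, -0.0, 0.4]
grip_width: 0.0682
```

Request:
play_rows --targets "0 0 -0.04 0 0;0 0 -0.085 0 0;0 0 -0.13 0 0;0.05 0.02 -0.14 0 0;0.09 0.04 -0.14 0 0"

```text
time_s: 18.5
position: [0.5112, -0.06, 0.2491]
tool_rot: [[-0.999, 0.046, 0.004], [0.046, 0.999, -0.002], [-0.004, -0.001, -1.0]]
ft_force: [0.4, -0.6, 0.3]
grip_width: 0.0856
```

Request:
play_rows --targets "0.04 0.02 0 0 0;0.04 0.02 0 0 0;0.04 0.02 0 0 0"

```text
time_s: 18.8
position: [0.472, -0.0377, 0.2481]
tool_rot: [[-0.999, 0.044, 0.001], [0.044, 0.999, -0.001], [-0.001, -0.0, -1.0]]
ft_force: [0.4, 0.2, 0.3]
grip_width: 0.0853
```

Run:
```python
from h import *
from rig import status, eyes
s=status.observe(); print({k:np.round(s[k],4).tolist() for k in ("position","tool_rot","ft_force","grip_width","time_s")})
d=eyes.get_image("wrist");np.savez("wrist7.npz",**d);cv2.imwrite("pics/w7.png",d["pixels"][:,:,::-1])
d=eyes.get_image("side");np.savez("side7.npz",**d);cv2.imwrite("pics/s7.png",d["pixels"][:,:,::-1])
P=cloud(d)
for c in ((.6,-.1045),(.618,.1045)):
    m=(d["range_z"]>0)&(abs(P[...,0]-c[0])<.03)&(abs(P[...,1]-c[1])<.012)&(P[...,2]>.105)
    print(np.median(P[m],0),m.sum())
```

```text
{'position': [0.472, -0.0377, 0.2481], 'tool_rot': [[-0.999, 0.0443, 0.0014], [0.0443, 0.999, -0.0005], [-0.0014, -0.0005, -1.0]], 'ft_force': [0.3801, 0.1884, 0.3074], 'grip_width': 0.0853, 'time_s': 18.8}
[ 0.59092698 -0.10890998  0.15474736] 316
[0.61471527 0.09674915 0.13678959] 215
```

View pics/w7.png

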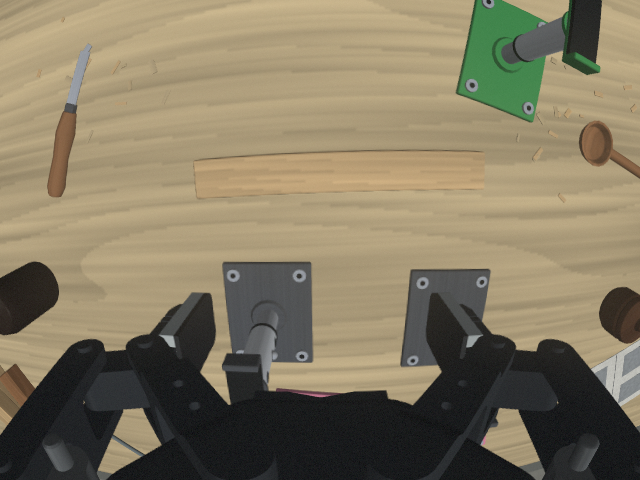

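View pics/s7.png

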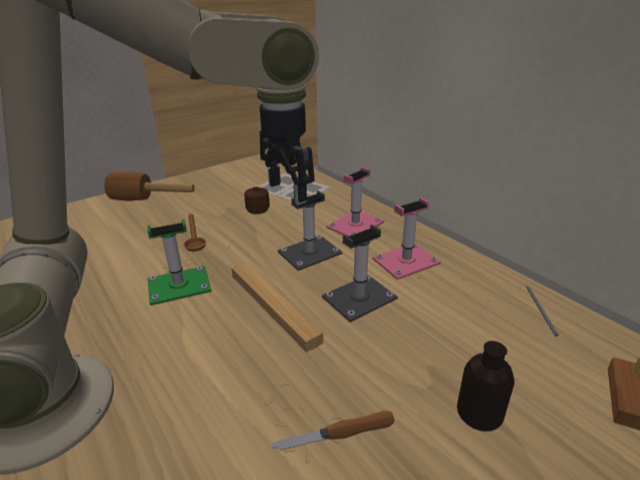

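Run:
```python
from h import *
d=load("wrist7.npz");cv2.imwrite("pics/c7.png",cv2.resize(d["pixels"][250:410,210:330,::-1],None,fx=4,fy=3.7,interpolation=2))
d=load("side7.npz");cv2.imwrite("pics/c8.png",cv2.resize(d["pixels"][210:330,290:420,::-1],None,fx=5,fy=5,interpolation=2))
```

```text
(no output)
```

View pics/c7.png

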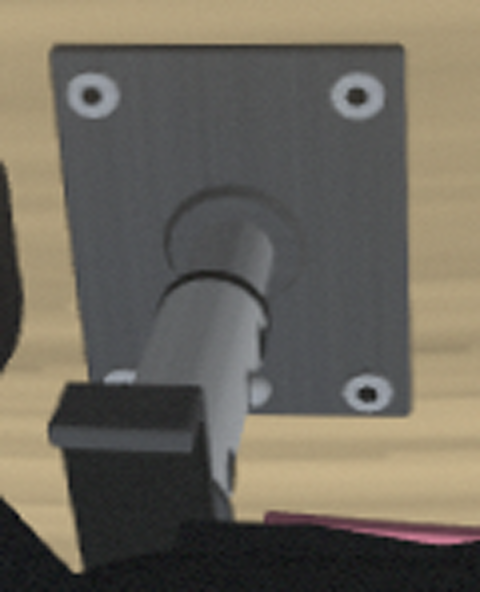

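View pics/c8.png

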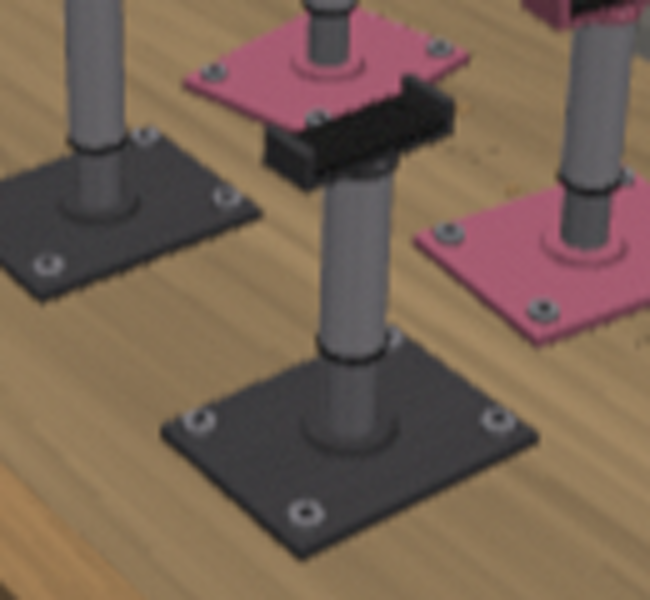

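The crop shows the button's round end standing out at (258,388), between the old hole at (232,465) and a lower one at (265,330). The riser is locked at a face height of about 0.156. Next, the blank: turn the tool about 88° over its centre.

Request:
play_rows --targets "0.037 0.020 0 0.149 0;0.037 0.020 0 0.298 0;0.037 0.020 0 0.447 0;0.037 0.020 0 0.596 0;0.037 0.020 0 0.745 0"

```text
time_s: 19.4
position: [0.4372, -0.0169, 0.2472]
tool_rot: [[-0.699, 0.715, -0.0], [0.715, 0.699, 0.0], [0.0, -0.0, -1.0]]
ft_force: [0.4, 0.0, -0.2]
grip_width: 0.0852
```

Request:
play_rows --targets "0 0 0 0.149 0;0 0 0 0.298 0;0 0 0 0.447 0;0 0 0 0.596 0;0 0 0 0.745 0"

```text
time_s: 19.9
position: [0.4372, -0.0169, 0.2471]
tool_rot: [[-0.029, 1.0, -0.0], [1.0, 0.029, 0.0], [0.0, -0.0, -1.0]]
ft_force: [-0.3, -0.1, -0.2]
grip_width: 0.0852
```

Request:
play_rows --targets "0 0 0 0.046 0;0 0 0 0.046 0;0 0 0 0.046 0"

```text
time_s: 20.2
position: [0.4368, -0.0167, 0.2472]
tool_rot: [[0.009, 1.0, -0.0], [1.0, -0.009, 0.0], [0.0, -0.0, -1.0]]
ft_force: [-0.2, -0.5, 0.8]
grip_width: 0.0857
```

Run:
```python
from h import *
from rig import status, eyes
s=status.observe(); print({k:np.round(s[k],4).tolist() for k in ("position","q","tool_rot","ft_force","grip_width","time_s")})
d=eyes.get_image("wrist");np.savez("wrist8.npz",**d);cv2.imwrite("pics/w8.png",d["pixels"][:,:,::-1])
```

```text
{'position': [0.4368, -0.0167, 0.2472], 'q': [-17.7797, 9.6368, 89.0708, -0.0025, 81.3095, -17.2715], 'tool_rot': [[0.0089, 1.0, -0.0003], [1.0, -0.0089, 0.0001], [0.0, -0.0003, -1.0]], 'ft_force': [-0.181, -0.5469, 0.75], 'grip_width': 0.0857, 'time_s': 20.2}
```

View pics/w8.png

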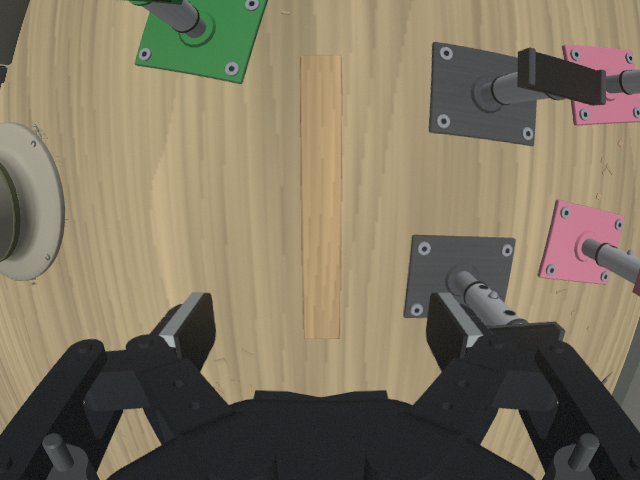

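Aligned: the blank lies centred between the jaws (columns 301–342), and the popped button shows at about (470,283). Descending to grasp.

Request:
play_rows --targets "0 0 0.05 0 0.2;0 0 0.10 0 0.2;0 0 0.15 0 0.2;0 0 0.19 0 0.2;0 0 0.22 0 0.2"

```text
time_s: 20.75
position: [0.4357, -0.0162, 0.0252]
tool_rot: [[0.009, 1.0, -0.002], [1.0, -0.009, 0.001], [0.001, -0.002, -1.0]]
ft_force: [1.4, 0.1, -0.0]
grip_width: 0.0681
```

Request:
play_rows --targets "0 0 0.012 0 0.2;0 0 0.022 0 0.2;0 0 0.022 0 0.2;0 0 0.022 0 0.3;0 0 0.022 0 0.4"

```text
time_s: 21.25
position: [0.4367, -0.0164, 0.0062]
tool_rot: [[0.01, 1.0, 0.002], [1.0, -0.01, -0.001], [-0.001, 0.002, -1.0]]
ft_force: [0.2, 0.5, -1.1]
grip_width: 0.0507
```

Request:
play_rows --targets "0 0 0 0 0.5;0 0 0 0 0.6;0 0 0 0 0.7;0 0 0 0 0.7;0 0 0 0 0.7" --force 30

```text
time_s: 21.75
position: [0.4366, -0.0164, 0.0062]
tool_rot: [[0.01, 1.0, 0.002], [1.0, -0.01, -0.001], [-0.001, 0.002, -1.0]]
ft_force: [0.3, 0.6, 5.7]
grip_width: 0.0396
```

Request:
play_rows --targets "0 0 -0.02 0 0.75;0 0 -0.06 0 0.75;0 0 -0.11 0 0.75;0 0 -0.16 0 0.75;0 0 -0.21 0 0.75" --force 40

```text
time_s: 22.25
position: [0.4354, -0.016, 0.2179]
tool_rot: [[0.01, 1.0, 0.0], [1.0, -0.01, -0.0], [-0.0, 0.0, -1.0]]
ft_force: [1.9, -1.0, -2.2]
grip_width: 0.0391
```

Run:
```python
from h import *
from rig import status, eyes
s=status.observe(); print({k:np.round(s[k],4).tolist() for k in ("position","q","tool_rot","ft_force","grip_width","time_s")})
d=eyes.get_image("wrist");np.savez("wrist9.npz",**d);cv2.imwrite("pics/w9.png",d["pixels"][:,:,::-1])
```

```text
{'position': [0.4354, -0.016, 0.2179], 'q': [-17.754, 10.985, 92.5035, -0.0006, 76.4886, -17.1867], 'tool_rot': [[0.0099, 1.0, 0.0004], [1.0, -0.0099, -0.0001], [-0.0001, 0.0004, -1.0]], 'ft_force': [1.9444, -1.0302, -2.1982], 'grip_width': 0.0391, 'time_s': 22.25}
```

View pics/w9.png

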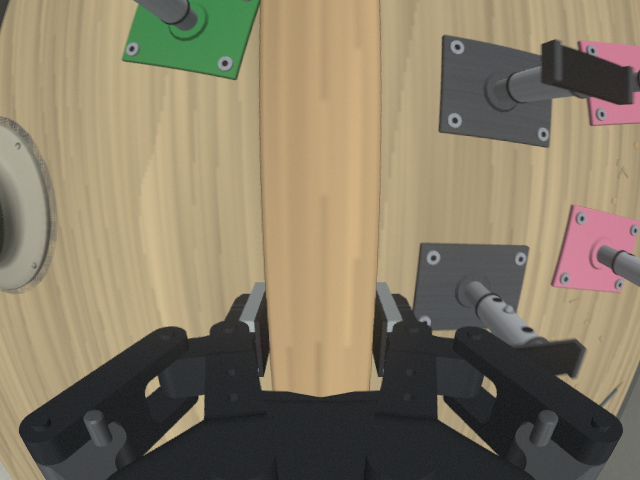

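Blank held securely, level between the pads. Carrying it over the supports.

Request:
play_rows --targets "0.004 0.035 0 0.02 0.75;0.008 0.07 0 0.04 0.75;0.012 0.105 0 0.06 0.75;0.015 0.14 0 0.08 0.75;0.018 0.173 0 0.08 0.75"

```text
time_s: 22.8
position: [0.6105, 0.0003, 0.215]
tool_rot: [[0.09, 0.996, -0.0], [0.996, -0.09, 0.0], [0.0, -0.0, -1.0]]
ft_force: [0.2, 0.4, -0.6]
grip_width: 0.0388
```

Request:
play_rows --targets "0 0 0 0 0.75;0 0 0 0 0.75;0 0 0 0 0.75"

```text
time_s: 23.1
position: [0.6085, 0.0001, 0.2154]
tool_rot: [[0.09, 0.996, -0.001], [0.996, -0.09, 0.0], [0.0, -0.001, -1.0]]
ft_force: [-0.0, 0.6, -1.4]
grip_width: 0.0388
```

Run:
```python
from h import *
from rig import status, eyes
s=status.observe(); print({k:np.round(s[k],4).tolist() for k in ("position","q","tool_rot","ft_force","grip_width","time_s")})
d=eyes.get_image("side");np.savez("side10.npz",**d);cv2.imwrite("pics/s10.png",cv2.resize(d["pixels"][130:330,220:460,::-1],None,fx=3,fy=3))
d=eyes.get_image("top");np.savez("top10.npz",**d);cv2.imwrite("pics/t10.png",cv2.resize(d["pixels"][130:310,220:460,::-1],None,fx=3,fy=3))
```

```text
{'position': [0.6085, 0.0001, 0.2154], 'q': [-11.128, 28.3924, 66.0242, -0.002, 85.6228, -5.9729], 'tool_rot': [[0.0898, 0.996, -0.0007], [0.996, -0.0898, 0.0001], [0.0, -0.0007, -1.0]], 'ft_force': [-0.0351, 0.6107, -1.4341], 'grip_width': 0.0388, 'time_s': 23.1}
```

View pics/s10.png

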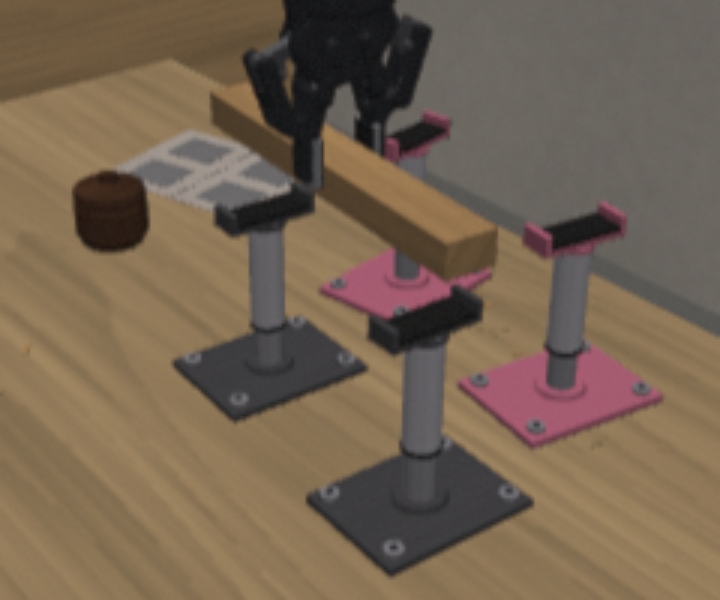

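View pics/t10.png

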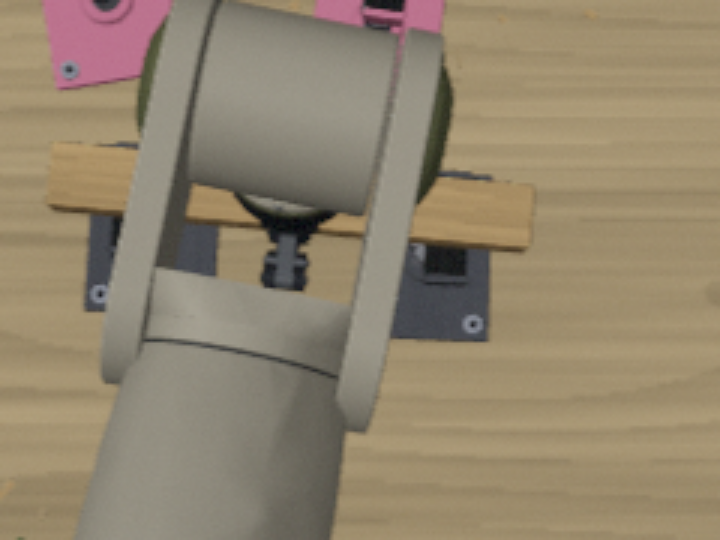

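The blank hangs about 50 mm above both saddles, roughly over them. I'll check its line against the saddles by depth.

Run:
```python
from h import *
for n in("top10.npz","side10.npz"):
    d=load(n);P=cloud(d);px=d["pixels"].astype(int);ok=d["range_z"]>0
    m=ok&(px[...,0]-px[...,2]>40)&(P[...,2]>.2)&(P[...,2]<.27)&(P[...,0]>.55)&(P[...,0]<.68)&(abs(P[...,1])<.2)
    p=P[m]
    for a,b in ((.07,.16),(-.16,-.07)):
        q=p[(p[:,1]>a)&(p[:,1]<b)&(p[:,2]>np.percentile(p[:,2],50)-.004)]
        if len(q): print(n,len(q),'x mid',(np.percentile(q[:,0],2)+np.percentile(q[:,0],98))/2,'y',q[:,1].mean(),'z',np.median(q[:,2]))
    print(p[:,1].min(),p[:,1].max())
```

```text
top10.npz 583 x mid 0.6180224488012137 y 0.12514378951368715 z 0.23742581443688726
top10.npz 808 x mid 0.5963785085389215 y -0.11276751989181476 z 0.2372793523397494
-0.14960744700111656 0.15172266482456861
side10.npz 118 x mid 0.6128588672967261 y 0.11893882594575965 z 0.23619444319326066
side10.npz 433 x mid 0.5975012496553367 y -0.11328848873504957 z 0.2361545414830668
-0.15218886387884767 0.15355543061268273
```

Lined up: x ≈ 0.617 over the high saddle and 0.598 over the low one. Lowering.

Request:
play_rows --targets "0 0 0.012 0 0.75;0 0 0.024 0 0.75;0 0 0.036 0 0.75;0 0 0.046 0 0.75;0 0 0.048 0 0.75"

```text
time_s: 23.7
position: [0.6087, 0.0001, 0.1655]
tool_rot: [[0.09, 0.996, -0.003], [0.996, -0.09, 0.001], [0.0, -0.003, -1.0]]
ft_force: [1.2, -0.2, -1.4]
grip_width: 0.039
```

Request:
play_rows --targets "0 0 0.001 0 0.75;0 0 0.002 0 0.75;0 0 0.003 0 0.75" --force 25

```text
time_s: 24.0
position: [0.6095, -0.0001, 0.1648]
tool_rot: [[0.09, 0.996, 0.001], [0.996, -0.09, -0.0], [-0.0, 0.001, -1.0]]
ft_force: [0.4, -0.4, -1.3]
grip_width: 0.0392
```

Request:
play_rows --targets "0 0 0.001 0 0.75;0 0 0.002 0 0.75;0 0 0.002 0 0.75"

```text
time_s: 24.3
position: [0.6094, -0.0, 0.1625]
tool_rot: [[0.09, 0.996, 0.0], [0.996, -0.09, -0.0], [-0.0, 0.0, -1.0]]
ft_force: [0.7, -0.9, 0.3]
grip_width: 0.0393
```

Request:
play_rows --targets "0 0 0.0005 0 0.75;0 0 0.001 0 0.75;0 0 0.001 0 0.75"

```text
time_s: 24.6
position: [0.6094, 0.0, 0.1617]
tool_rot: [[0.09, 0.996, 0.001], [0.996, -0.09, -0.0], [-0.0, 0.001, -1.0]]
ft_force: [0.4, 1.1, 1.5]
grip_width: 0.0391
```

Request:
play_rows --targets "0 0 0.0005 0 0.75;0 0 0.001 0 0.75;0 0 0.0015 0 0.75;0 0 0.0015 0 0.75" --force 20

```text
time_s: 25.0
position: [0.6095, 0.0002, 0.1602]
tool_rot: [[0.09, 0.996, 0.001], [0.996, -0.09, 0.0], [0.0, 0.001, -1.0]]
ft_force: [-0.1, 3.9, 4.3]
grip_width: 0.0393
```

Request:
play_rows --targets "0 0 0.0005 0 0.75;0 0 0.001 0 0.75;0 0 0.001 0 0.75"

```text
time_s: 25.3
position: [0.6096, 0.0002, 0.1594]
tool_rot: [[0.09, 0.996, 0.001], [0.996, -0.09, 0.0], [0.0, 0.001, -1.0]]
ft_force: [0.6, 4.1, 6.1]
grip_width: 0.0392
```

Run:
```python
from h import *
from rig import status, eyes
s=status.observe(); print({k:np.round(s[k],4).tolist() for k in ("position","ft_force","wrist_torque","grip_width","time_s")})
d=eyes.get_image("side");cv2.imwrite("pics/s11.png",cv2.resize(d["pixels"][130:330,220:460,::-1],None,fx=3,fy=3))
```

```text
{'position': [0.6096, 0.0002, 0.1594], 'ft_force': [0.6008, 4.1454, 6.1211], 'wrist_torque': [0.2749, 0.0083, 0.0951], 'grip_width': 0.0392, 'time_s': 25.3}
```

View pics/s11.png

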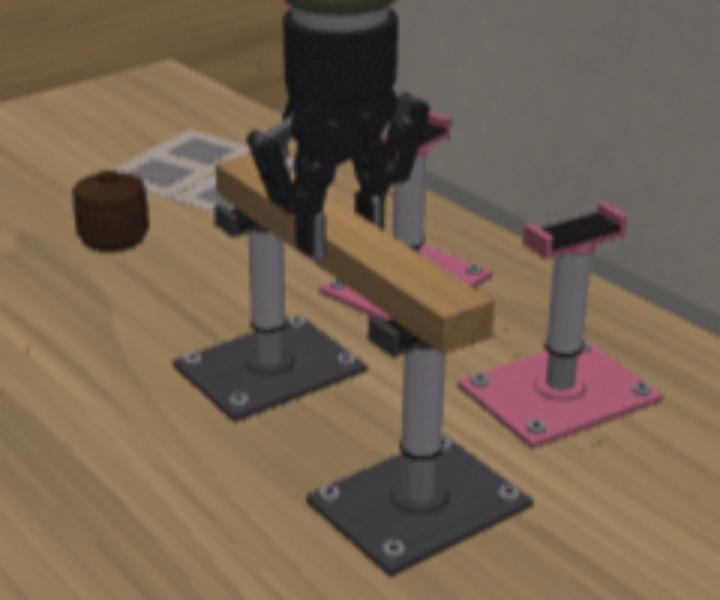

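The blank is down between the lips on both saddles. Releasing slowly.

Request:
play_rows --targets "0 0 0 0 0.6;0 0 0 0 0.52;0 0 0 0 0.5;0 0 0 0 0.45;0 0 0 0 0.4"

```text
time_s: 25.85
position: [0.6092, -0.0002, 0.1586]
tool_rot: [[0.09, 0.996, -0.001], [0.996, -0.09, -0.0], [-0.0, -0.001, -1.0]]
ft_force: [0.3, 0.3, -0.3]
grip_width: 0.0512
```

Request:
play_rows --targets "0 0 0 0 0.3;0 0 0 0 0.2;0 0 0 0 0.2;0 0 -0.005 0 0.2;0 0 -0.01 0 0.2"

```text
time_s: 26.35
position: [0.6094, -0.0, 0.1694]
tool_rot: [[0.09, 0.996, 0.0], [0.996, -0.09, -0.0], [-0.0, 0.0, -1.0]]
ft_force: [-0.1, -0.2, 0.1]
grip_width: 0.0685
```

Request:
play_rows --targets "0 0 -0.03 0 0.2;0 0 -0.06 0 0.2;0 0 -0.1 0 0.2;0 0 -0.14 0 0.2;0 0 -0.15 0 0.2"

```text
time_s: 26.85
position: [0.61, -0.0001, 0.3244]
tool_rot: [[0.09, 0.996, 0.009], [0.996, -0.09, -0.002], [-0.001, 0.009, -1.0]]
ft_force: [0.1, -0.3, -0.3]
grip_width: 0.0682
```

Request:
play_rows --targets "0 -0.05 -0.02 0 0.2;0 -0.1 -0.04 0 0.2;0 -0.15 -0.06 0 0.2;0 -0.2 -0.06 0 0.2;0 -0.22 -0.06 0 0.2"

```text
time_s: 27.35
position: [0.3873, 0.0204, 0.3797]
tool_rot: [[0.09, 0.996, 0.002], [0.996, -0.09, -0.001], [-0.0, 0.002, -1.0]]
ft_force: [0.7, 0.4, 0.4]
grip_width: 0.0684
```

Run:
```python
from h import *
from rig import status, eyes
s=status.observe(); print({k:np.round(s[k],4).tolist() for k in ("position","ft_force","grip_width","time_s")})
for n in("top","side"):
    d=eyes.get_image(n);np.savez(n+"12.npz",**d);cv2.imwrite(f"pics/{n}12.png",d["pixels"][:,:,::-1])
    P=cloud(d);px=d["pixels"].astype(int);ok=d["range_z"]>0
    p=P[ok&(px[...,0]-px[...,2]>40)&(P[...,2]>.155)&(P[...,2]<.2)&(P[...,0]>.55)&(P[...,0]<.68)&(abs(P[...,1])<.2)]
    for a,b in ((.085,.125),(-.125,-.085)):
        q=p[(p[:,1]>a)&(p[:,1]<b)&(p[:,2]>.17)]
        if len(q): print(n,len(q),'x',np.percentile(q[:,0],[2,98]),'z',np.median(q[:,2]))
d0,d1=load("top0.npz"),load("top12.npz")
df=(np.abs(d0["pixels"].astype(int)-d1["pixels"]).max(-1)>40).astype(np.uint8)
k,l,st,c=cv2.connectedComponentsWithStats(df)
print([r.tolist() for r in st[1:] if r[4]>15])
```

```text
{'position': [0.3873, 0.0204, 0.3797], 'ft_force': [0.6698, 0.4108, 0.3513], 'grip_width': 0.0684, 'time_s': 27.35}
top 420 x [0.59751863 0.6369524 ] z 0.17831669467797778
top 422 x [0.57851038 0.61746944] z 0.18383947139603035
side 121 x [0.59983816 0.6379819 ] z 0.1774478556156997
side 202 x [0.58015243 0.61879114] z 0.18279196662035055
[[242, 183, 149, 34, 1923], [214, 277, 157, 203, 9221], [0, 386, 62, 94, 3146], [324, 428, 18, 10, 71], [164, 436, 44, 44, 644], [317, 451, 45, 29, 536], [287, 461, 17, 18, 62], [172, 468, 40, 12, 328]]
```

View pics/top12.png

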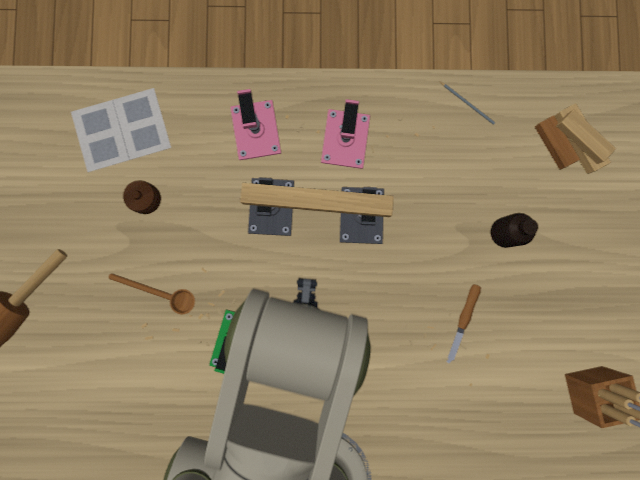

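View pics/side12.png

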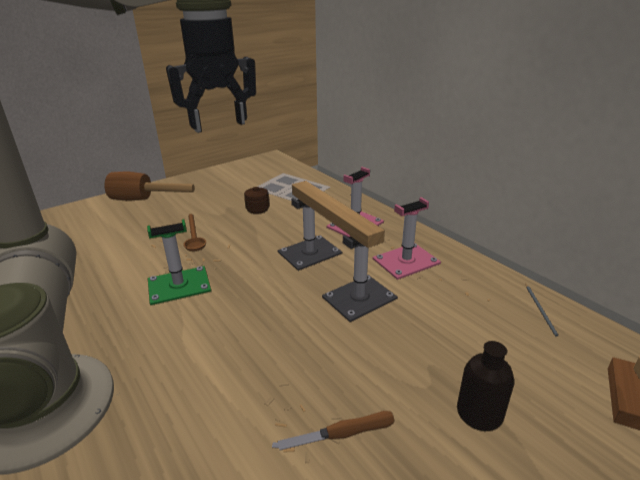

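The blank rests on both saddles: top z 0.178 and 0.184, which is each face plus 28 mm, and it is centred between the lips. Nothing else has moved. Last check: the button.

Run:
```python
from h import *
from rig import status, eyes
s=status.observe();d=eyes.get_image("wrist");cv2.imwrite("pics/w13.png",d["pixels"][:,:,::-1])
# project button
R=np.array(s["tool_rot"]);p=np.array(s["position"]);T=d["T_tool_cam"];K=d["mtx"]
c=T[:3,:3].T@(R.T@(np.array([.600,-.087,.09])-p)-T[:3,3]);v=np.array([c[0],-c[1],-c[2]]);th=np.arctan2(np.hypot(v[0],v[1]),v[2]);u=K[:2,2]+K[0,0]*th*v[:2]/np.hypot(v[0],v[1]);print(u)
x,y=map(int,u);x0=max(0,min(x-60,520));y0=max(0,min(y-50,380))
cv2.imwrite("pics/c13.png",cv2.resize(d["pixels"][y0:y0+100,x0:x0+120,::-1],None,fx=6,fy=6,interpolation=2))
```

```text
[485.99191071 265.60341957]
```

View pics/c13.png

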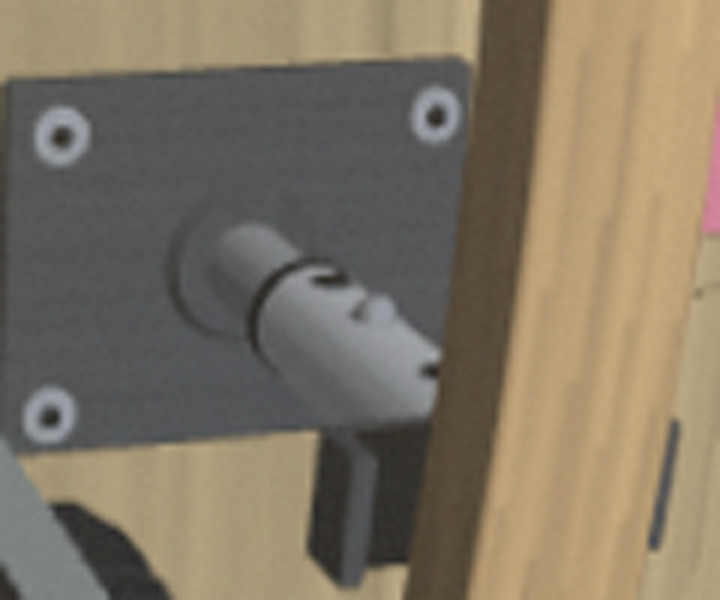

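The crop shows the button's bright dome standing out through the middle hole at (378,308), with empty holes at (328,277) and (430,370). Handing in.

Run:
```python
from rig import env
print(env.close_job())
```

```text
the job is handed in; nothing more can be done
None
```

The right-hand dark support was the low one. I raised its riser about 36–37 mm until the button popped out through the next hole, then laid the wooden blank across both saddles and let go. The job was handed in at about 27.5 s of the 64 s allowed.

- **Riser:** With the button pinched flush, the highest pull I read while camming it under the wall was about 12 N, and sliding took about 7 N. The pull dipped as the button entered the hole, then reached a hard stop. The reading there was 14.3 N at the wrist, friction included, so it came close to the 15 N limit. Forces are read only at the end of each move, so a brief higher peak would not show. I backed off straight away.
- **Button:** The last close-up shows its round end standing out through the middle hole.
- **Blank:** Its top is at 0.178 m over the high saddle and 0.184 m over the low one, so it is seated on both faces and centred between the lips. It lies about 1.5° off level because the drilled hole leaves the raised saddle about 6 mm higher than its mate.
- **Everything else:** Comparing top views from before and after showed no movement of the vase, jar, spoon or knife. The green support was partly hidden by the arm in that last top view, but it looks unmoved from the side camera. The gripper was clear of everything at the end.

No check failed. Position estimates from the different cameras differed by 2–4 mm, well inside the 12 mm clearance on each side of the blank.

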